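# Stack a parts tray and push the stack home in its bench dock

## Robot

A 7-joint arm with a two-finger parallel gripper is mounted at the origin on the work surface. World frame = base frame: x ahead of the robot, y to its left, z up, the work surface at z = 0. Lengths are in m, angles in rad, forces in N, time in s.
With the tool pointing down it reaches from about 0.425 to 0.875 m from the base axis. Payload 4.7 kg.
Tool frame: the origin (TCP) lies midway between the tips of the shut fingers; the grasp point (between the pads) lies 19 mm behind it; z points along the fingers, x is the direction in which the jaws open and shut, and the axes are right-handed (so a half turn about z gives the same grasp; the last joint's range is limited). The gripper opens to 87 mm and grips with 3 to 60 N. Pads are 19 mm wide; open, the fingers measure 117 mm over their backs; the gripper's body (75 mm by 190 mm) begins 51 mm behind the grasp point.
Start: joints at [1.28, 0.321, -0.07, 1.45, 0.023, 1.371, -0.057], TCP at [0.195, -0.62, 0.223] pointing down, gripper open.
Joint ranges: [-2.86, 2.86], [-0.3, 2.09], [-1.38, 1.24], [0.06, 2.45], [-1.56, 4.7], [0.09, 2.05], [-2.69, 2.69]. Speed limits (rad/s): [2.57, 2.57, 3.14, 3.14, 3.14, 3.14, 3.14].

## Interface

Orientations are given as a rotation vector (axis times angle).
In Python, from bench import get_state, eyes, ticket gives the robot as it stands.
- The arm moves only by the tool carry_out, never from a script. Its argument "motion" is a list of rows, each a list of 2 entries, a list of its own where there are three numbers: the shift along the world's x, y, z in m, then the turn about the world's z in rad. A call has 1 to 20 rows; each row is the pose to reach, as a shift and turn from the pose commanded when the call began; what a row does not reach only later rows make up. A row lasts 1/10 s, in which the tool goes at most 50 mm and 8.59 degrees, less where a joint would pass 70% of its speed; a pose out of reach is approached as far as the arm can. A call with a gripper value outside its range is refused whole. "grip" is the gripper command: -1 is fully open, 1 is shut, values between are in proportion, set as the call begins (left out, the last holds). The fingers move at their own pace and stop on an object; "squeeze" is the grip in N (left out, the last holds). Time passes only in rows, so rows that repeat a pose let the fingers close. It gives the time, the measured TCP pose, the force and the opening at its end, in the units of the state.
- get_state(): the state, without advancing time (a new reading comes with each control period).
- eyes.get_image(name): name is "scene" or "top" or "wrist"; returns a dict with "pixels" (420x560x3 uint8, blue, green, red), "mtx" (3x3 intrinsics, pixels), "extrinsics" (4x4, takes a point from camera to world coordinates). Camera axes: x right, y down, z forward; pixel columns grow to the right and rows downward; lengths in m; the calibration is good to about 2 mm. A picture is of the moment at which its call begins. There is no depth.
- ticket.close_job(): hands the job in, once; it reports no verdict.
The state is a dict: "time": time; "joint_positions": joint angles; "qd": joint speeds; "joint_torque": joint torques, N m; "position": TCP position; "tool_rot": TCP orientation; "ft_force": force on the tool from outside, world axes, zero at the start; "torque": the same for the moment, N m; "grip_width": opening from 0.0 (shut) to 1.0 (fully open).
Only numpy, scipy, OpenCV 4.12 (cv2) and the standard library are available. Lean on these libraries where they do the work, as an engineer would, in place of code of your own. Each camera call takes 0.05 s, during which the arm holds its last target. There are 200 camera calls.

## Task

Lift the loose parts tray by its handle and stack it on the tray in the bench dock, where that one now stands, feeling for the place where all four corner lugs drop fully into its sockets; only after that, push the two trays together along the dock until they are home against its end stop, and let go. Be gentle: do not drop, ram or force the tray, never bear on the lower tray or dock with over 60 N, and leave everything else on the bench alone.

Things in the scene. Friction and masses are not known exactly. Their poses are not given: they have to be found in the camera images.
- tray_mid (a point): Upper tray: loose grey parts tray, 200 (its x) x 120 mm (y), 0.45 to 0.8 kg, on four square corner lugs, same both ways round, contents fast. This point: its centre, 42.5 mm above the lug tips. Lugs 12 x 12 mm, 10 long, centred at x +-66, y +-45. Floor underside 32.5 below this point, wall tops 2.5 above it. z up.
- tray_grip (a point): Middle of the upper tray's handle, 23.5 mm above tray_mid, same axes: an upright plate 14 mm thick (along x), 80 mm long (along y), standing free from 21 mm below to 19 mm above this point. Grip it across its 14 mm.
- dock: Fixed bench dock: dark steel plate 300 x 156, 6 mm thick, blue side rails along x (tops 36 mm above the bench), blue end stop across its +x end (top 42). Origin: centre of its underside, on the bench; x along the rails to the stop, z up. With the upper tray fully down, tray_mid is 88.5 mm above the bench; 98.5 while its lugs still stand on the socket blocks.
- dock_home (a point): Point fixed in the dock (dock x +30, y 0, 56 mm up; dock axes): where the centre of the lower tray's rim is once home at the stop, its limit. The lower tray (not reported; same grey, 200 x 120, 50 high, heavy) stands square between the rails and slides along x against about 6 N friction. At the start it is 10 to 36 mm short of home (towards -x): see or feel how far.
- dock_stop (a point): Middle of the end stop's inner face, 24 mm up (dock axes); the lower tray's end wall meets it when home. Lower tray's sockets: one in each corner, at x +-66, y +-45 from its centre, 15 x 15 mm, 12 deep, mouth widened by a lead-in to 18 in y only, in blocks 68 (x) x 30 mm flush with the rim. Lugs that miss rest on the blocks, 10 mm too high. Lugs have 1.5 mm play in the sockets.
- bearing: Bystander: plain steel bearing ring, 48 mm across, 16 mm high, lying flat. Origin at the centre of its underside as built. To be left alone.
- wrench: Bystander: steel wrench, 170 mm long, lying flat. Origin at the centre of its underside as built. To be left alone.
- screwdriver: Bystander: screwdriver, 190 mm long, lying flat. Origin at the centre of its underside as built. To be left alone.
- oil: Bystander: white plastic bottle, 64 mm across, 170 mm high, standing. Origin at the centre of its underside as built. To be left alone.
- grease: Bystander: aluminium can, 76 mm across, 75 mm high, standing. Origin at the centre of its underside as built. To be left alone.
- bin: Bystander: empty open grey bin without lugs, 160 x 110 x 50 mm high. Origin at the centre of its underside as built. To be left alone.
- pulley: Bystander: dark steel belt pulley, 64 mm across, 34 mm high, lying flat. Origin at the centre of its underside as built. To be left alone.
Mind the look-alikes: they are no part of the job. Leave any red look-alike of the part that bears tray_mid alone.

How it is judged:
On the way, in this order (a step that is already met when the one before it is completed fails the run):
1. the tray is lifted clear of the bench (height (world z) of tray_mid above 0.105 m), for 0.2 s.
2. its lugs are fully down in the lower tray's sockets, before the pair is home (z of tray_mid in the frame of dock between 0.085 and 0.0915 m and angle between tray_mid's own z axis and vertical below 0.04 rad and y of tray_mid in the frame of dock between -0.005 and 0.005 m and angle between the x axis of tray_mid and the x axis of dock, either way round below 0.06 rad and x of tray_mid in the frame of dock between -0.02 and 0.036 m), for 0.2 s.
3. the two trays are pushed home against the end stop (all of step 2 and x of tray_mid in the frame of dock above 0.0265 m), for 0.2 s.
At the end, for the whole second after the job is handed in: The upper tray stands fully down on the lower one (centre 85 to 91.5 mm above the bench, level within 0.04 rad, in line with the dock within 5 mm and 0.06 rad), the pair home against the end stop (tray centre 26.5 to 36 mm along the dock's x), at rest and released (all of step 3 and linear speed of tray below 0.02 m/s); the robot touches nothing.
It fails at once if the tray is pressed or knocked against the lower tray or dock with over 60 N (contact force between tray and dock above 60 N).
It fails at once if a bystander is disturbed (moved over 20 mm) (distance of any of bearing, wrench, screwdriver, oil, grease, bin, pulley from where it was at the start of the episode above 0.02 m).
It also fails if it takes over 72 s, if anything falls off the work surface, if the arm or the gripper's body presses on something with over 40 N, if the wrist force passes 120 N, or if a joint passes its speed limit or range.

## Working session

There is one attempt and no reset: what is moved stays moved. The work goes in short steps, Python scripts to look and compute and a tool call to move; the robot and the scene stay as the last step left them, time stands still between calls to the robot, and variables do not carry over. Pictures are saved under pics/ and viewed, about 8 in all and at most 12, crops included, and the job is handed in when it is done.

Besides the shell and the picture viewer there is one more tool, called after "Call:" as a command line: name --argument value ..., lists and objects as JSON in quotes. carry_out: Moves the arm, as the interface text tells. Its arguments: {"type":"object","properties":{"motion":{"type":"array","items":{"type":"array"}},"grip":{"type":"number"},"squeeze":{"type":"number"}},"required":["motion"]}

```bash
mkdir -p pics; ls; cat > h.py <<'E'
import numpy as np, cv2
from bench import get_state, eyes, ticket
def snap(n,f):
    d=eyes.get_image(n); np.savez('pics/'+f+'.npz',**d); cv2.imwrite('pics/'+f+'.png',d['pixels']); return d
def ray(d,uv,z):
    K=np.array(d['mtx']);T=np.array(d['extrinsics'])
    r=T[:3,:3]@np.linalg.solve(K,[uv[0],uv[1],1.]);c=T[:3,3]
    return c+r*(z-c[2])/r[2]
def proj(d,P):
    K=np.array(d['mtx']);T=np.linalg.inv(np.array(d['extrinsics']))
    p=(T[:3,:3]@np.atleast_2d(P).T).T+T[:3,3]; q=(K@p.T).T; return q[:,:2]/q[:,2:]
E
python3 - <<'E'
from h import *
print(get_state())
for n in('scene','top'):
    d=snap(n,n+'0');print(n,d['mtx'][0],d['extrinsics'][:3])
E
```

```text
pics
{'time': 0.0, 'joint_positions': array([ 1.28007004,  0.32182198, -0.07007775,  1.45168882,  0.02261313,
        1.37079916, -0.05689772]), 'qd': array([ 0.0027346 , -0.00165241,  0.00047757, -0.00033254, -0.00095854,
       -0.00200051,  0.0001512 ]), 'joint_torque': array([-2.56625881e-04, -4.91290569e+01, -4.04761825e-01, -3.12536860e+01,
       -6.42733625e-02,  4.35307575e-02,  1.66565633e-04]), 'position': array([ 0.19485751, -0.6195164 ,  0.22145519]), 'tool_rot': array([-2.53213869,  1.85776476,  0.00254604]), 'ft_force': array([0.14899058, 0.14343371, 0.07505222]), 'torque': array([ 0.01126784,  0.03417946, -0.03862706]), 'grip_width': 0.9970705702640834}
scene [498.36251543   0.         286.6439721 ] [[-5.31897347e-01  5.84751346e-01 -6.12495777e-01  1.38238479e+00]
 [ 8.46808451e-01  3.66600227e-01 -3.85382564e-01  5.12419232e-01]
 [-8.11882293e-04 -7.23650563e-01 -6.90166069e-01  1.06644859e+00]]
top [395.45115237   0.         278.86436975] [[-0.02450227 -0.99656341  0.07912653  0.4271326 ]
 [-0.99929969  0.02217656 -0.03013855 -0.01322379]
 [ 0.02828022 -0.07980958 -0.99640888  1.20821141]]
```

View pics/top0.png

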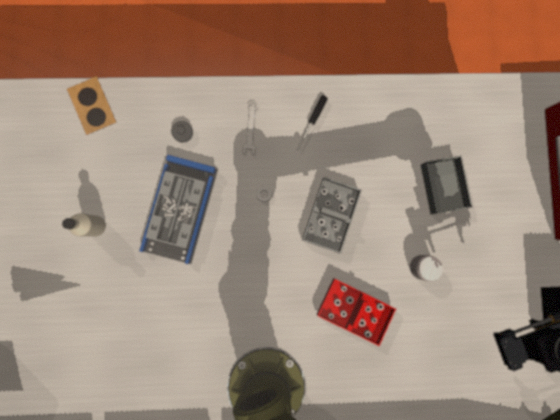

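View pics/scene0.png

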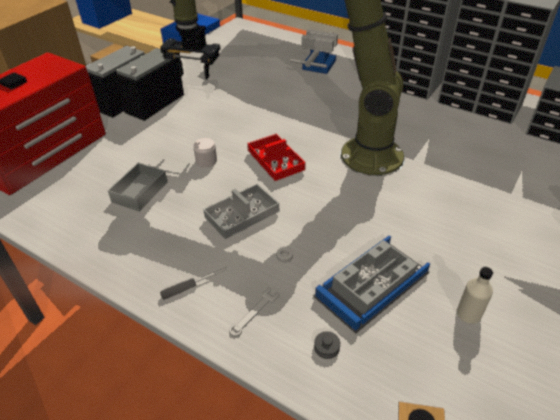

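The top view shows the grey tray at about (331,212), with its handle near (333,212). The dock is at about (180,209), and its stop is at the upper (+x) end near (190,165). The red look-alike is at (357,310). Next I'll enlarge the tray and dock.

```bash
python3 - <<'E'
from h import *
a=cv2.imread('pics/top0.png')
f=lambda x,y:cv2.resize(a[y:y+116,x:x+80],None,fx=5,fy=5,interpolation=cv2.INTER_CUBIC)
cv2.imwrite('pics/crop1.png',np.hstack([f(138,150),f(293,155)]))
E
```

```text
(no output)
```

View pics/crop1.png

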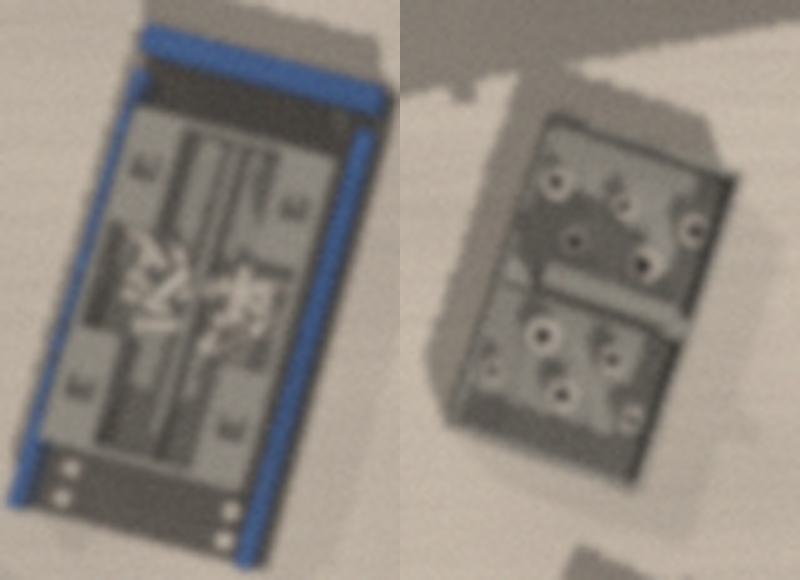

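The left crop shows the lower tray's four sockets at about (147,167), (295,208), (80,387) and (232,428), with a gap to the stop. The right crop shows the upper tray's rim corners at (550,118), (738,180), (632,487) and (450,422), and its handle from (545,275) to (685,325).

```bash
cat >> h.py <<'E'
def rigid(W,M):  # planar fit: W = R M + t
    W=np.array(W)[:,:2];M=np.array(M,float);w=W-W.mean(0);m=M-M.mean(0)
    a=np.arctan2((m[:,0]*w[:,1]-m[:,1]*w[:,0]).sum(),(m*w).sum())
    R=np.array([[np.cos(a),-np.sin(a)],[np.sin(a),np.cos(a)]]);t=W.mean(0)-R@M.mean(0)
    return t,a,np.round((W-(M@R.T+t))*1e3,1)
E
python3 - <<'E'
from h import *
d=np.load('pics/top0.npz')
c1=lambda u,v,x0=138,y0=150:((u+.5)/5-.5+x0,(v+.5)/5-.5+y0)
c2=lambda u,v:c1(u-400,v,293,155)
# image up = +x, image left = +y
S=[ray(d,c1(*p),.052) for p in[(147,167),(295,208),(80,387),(232,428)]]
print('lower',rigid(S,[(.066,.045),(.066,-.045),(-.066,.045),(-.066,-.045)]))
U=[ray(d,c2(*p),.045) for p in[(550,118),(738,180),(632,487),(450,422)]]
print('upper',rigid(U,[(.1,.06),(.1,-.06),(-.1,-.06),(-.1,.06)]))
H=[ray(d,c2(*p),.085) for p in[(545,275),(685,325)]]
print('handle',H,(H[0]+H[1])/2, np.linalg.norm(H[0]-H[1]))
# dock: plate corners/stops
D=[ray(d,c1(*p),z) for p,z in[((145,25),.042),((388,88),.042)]]
print('stop outer top',D, np.linalg.norm(D[0]-D[1]))
E=[ray(d,c1(*p),.042) for p in[(145,50),(382,112)]];print('stop inner top',E)
R=[ray(d,c1(*p),.036) for p in[(12,505),(262,565)]];print('rail -x ends',R,np.linalg.norm(R[0]-R[1]))
E
```

```text
lower (array([0.52916893, 0.25338361]), np.float64(-0.2898277151160471), array([[ 0.8, -0.3],
       [ 0.5, -0. ],
       [-0.6,  0.8],
       [-0.7, -0.4]]))
upper (array([ 0.50256601, -0.20295703]), np.float64(-0.3580406169873439), array([[-5. ,  0.7],
       [-2.5,  1.8],
       [ 4.4,  1.9],
       [ 3.1, -4.4]]))
handle [array([ 0.51531129, -0.16946872,  0.085     ]), array([ 0.48484991, -0.24884578,  0.085     ])] [ 0.5000806  -0.20915725  0.085     ] 0.0850212518427072
stop outer top [array([0.69271008, 0.28083003, 0.042     ]), array([0.65210217, 0.13759905, 0.042     ])] 0.14887617641479495
stop inner top [array([0.67766055, 0.28086047, 0.042     ]), array([0.63774917, 0.14131507, 0.042     ])]
rail -x ends [array([0.41084501, 0.36003232, 0.036     ]), array([0.37226081, 0.21507751, 0.036     ])] 0.15000213339363216
```

Call:
carry_out --motion '[[[0.04,0.05,0.0],0.1],[[0.08,0.1,0.0],0.2],[[0.12,0.15,0.0],0.3],[[0.155,0.2,0.0],0.4],[[0.19,0.25,0.0],0.5],[[0.225,0.3,0.0],0.6],[[0.255,0.345,0.0],0.7],[[0.28,0.38,0.0],0.8],[[0.295,0.4,0.0],0.88],[[0.305,0.411,0.0],0.908],[[0.305,0.411,0.0],0.908],[[0.305,0.411,0.0],0.908]]' --grip -1

```text
time: 1.3
position: [0.5011, -0.2063, 0.2223]
tool_rot: [-3.092, 0.551, 0.0]
ft_force: [-0.5, -0.5, 0.1]
grip_width: 1.004
```

```bash
python3 - <<'E'
from h import *
d=snap('wrist','w1');s=get_state();print(s['position'],s['tool_rot'],s['joint_positions'],s['ft_force'],s['time']);print(d['extrinsics'],d['mtx'])
E
```

```text
[ 0.4997762  -0.20903075  0.222173  ] [ 3.09130718e+00 -5.57179293e-01 -1.55403552e-03] [ 0.81694729  0.12111677 -0.50691531  1.70606321  0.06104265  1.33087082
 -0.05808227] [-0.09859277 -1.59655867 -0.73972997] 1.35
[[ 9.38818012e-01 -3.31781817e-01 -9.24205932e-02  5.26285437e-01]
 [-3.44413616e-01 -9.04358522e-01 -2.52021675e-01 -1.36755486e-01]
 [ 3.48584415e-05  2.68433399e-01 -9.63298245e-01  3.84284225e-01]
 [ 0.00000000e+00  0.00000000e+00  0.00000000e+00  1.00000000e+00]] [[313.24332895   0.         280.6668104 ]
 [  0.         313.24332895 203.99053647]
 [  0.           0.           1.        ]]
```

View pics/w1.png

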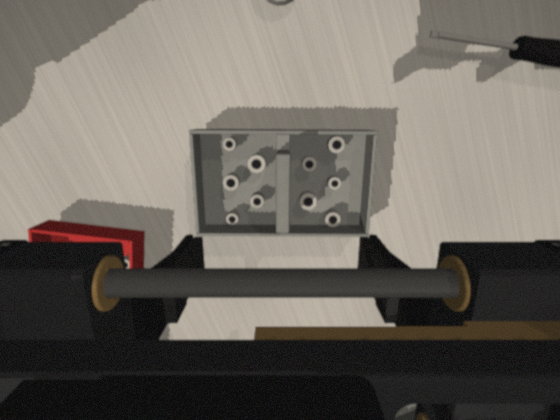

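The wrist view shows the tray square in the image. Its rim corners are at (191,130), (377,130), (369,236) and (199,236), and the handle's top runs from (283,135) to (283,233).

```bash
python3 - <<'E'
from h import *
d=np.load('pics/w1.npz')
U=[ray(d,p,.045) for p in[(191,130),(377,130),(369,236),(199,236)]]
print(U);print(rigid(U,[(-.1,.06),(.1,.06),(.1,-.06),(-.1,-.06)]))
H=[ray(d,p,.085) for p in[(283,135),(283,233)]];print(H,(H[0]+H[1])/2,np.linalg.norm(H[0]-H[1]))
E
python3 - <<'E'
import cv2,numpy as np
a=cv2.imread('pics/w1.png')[115:250,180:390]
cv2.imwrite('pics/crop2.png',cv2.resize(a,None,fx=3.8,fy=3.8,interpolation=cv2.INTER_CUBIC))
E
```

```text
[array([ 0.43283553, -0.1168672 ,  0.045     ]), array([ 0.61705304, -0.1844493 ,  0.045     ]), array([ 0.57646722, -0.29683734,  0.045     ]), array([ 0.39175491, -0.22907114,  0.045     ])]
(array([ 0.50452768, -0.20680624]), np.float64(-0.35085602234338537), array([[ 1.6, -0.8],
       [-2. ,  0.4],
       [-1.3,  0.7],
       [ 1.8, -0.3]]))
[array([ 0.52266908, -0.15297397,  0.085     ]), array([ 0.48924188, -0.24465786,  0.085     ])] [ 0.50595548 -0.19881592  0.085     ] 0.09758746265194386
```

View pics/crop2.png

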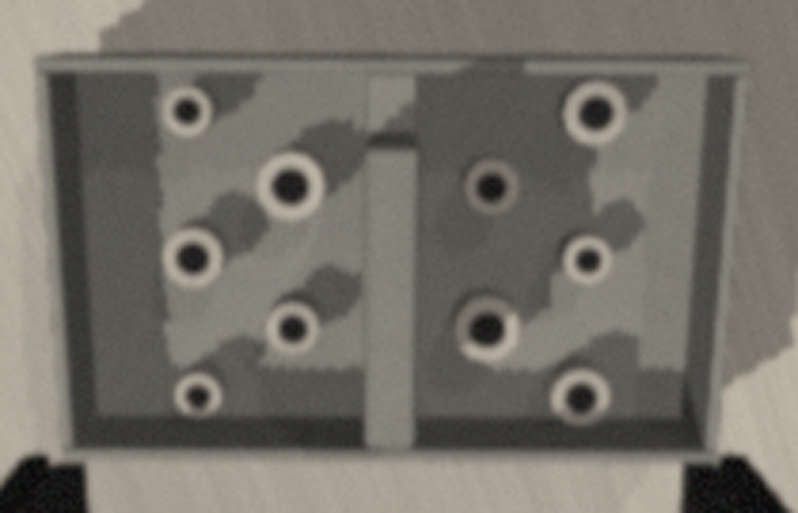

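The handle's top face runs from (391,148) to (391,447) in the crop.

```bash
python3 - <<'E'
from h import *
d=np.load('pics/w1.npz')
g=lambda u,v:((u+.5)/3.8-.5+180,(v+.5)/3.8-.5+115)
H=[ray(d,g(*p),.085) for p in[(391,148),(391,447)]];print(H,(H[0]+H[1])/2,np.linalg.norm(H[0]-H[1]),np.arctan2(*(H[0]-H[1])[:2]))
U=[ray(d,g(*p),.045) for p in[(38,57),(748,62),(714,458),(65,458)]]
print(rigid(U,[(-.1,.06),(.1,.06),(.1,-.06),(-.1,-.06)]))
s=get_state();print(s['position'],2*np.arctan2(s['tool_rot'][1],s['tool_rot'][0]))
E
```

```text
[array([ 0.51633829, -0.16902529,  0.085     ]), array([ 0.48906306, -0.24374133,  0.085     ])] [ 0.50270068 -0.20638331  0.085     ] 0.07953882298859827 0.35002061661991635
(array([ 0.50319647, -0.20592231]), np.float64(-0.35610451103234736), array([[ 1.3, -1.2],
       [-1.6, -0.7],
       [-0.9,  1.8],
       [ 1.2,  0.1]]))
[ 0.4997762  -0.20903075  0.222173  ] -0.3566521004907108
```

Call:
carry_out --motion '[[[0.003,0.003,-0.03],0.003],[[0.003,0.003,-0.065],0.003],[[0.003,0.003,-0.1],0.003],[[0.003,0.003,-0.125],0.003],[[0.003,0.003,-0.145],0.003],[[0.003,0.003,-0.16],0.003],[[0.003,0.003,-0.168],0.003],[[0.003,0.003,-0.173],0.003],[[0.003,0.003,-0.173],0.003],[[0.003,0.003,-0.173],0.003]]'

```text
time: 2.35
position: [0.5036, -0.2065, 0.0504]
tool_rot: [3.092, -0.555, 0.002]
ft_force: [0.2, -0.9, -0.2]
grip_width: 0.999
```

Call:
carry_out --motion '[[[0,0,0],0],[[0,0,0],0],[[0,0,0],0],[[0,0,0],0],[[0,0,0],0],[[0,0,0],0],[[0,0,0],0],[[0,0,0],0]]' --grip 1 --squeeze 35

```text
time: 3.15
position: [0.503, -0.2061, 0.0495]
tool_rot: [3.092, -0.555, 0.0]
ft_force: [0.2, 0.2, -0.1]
grip_width: 0.356
```

Call:
carry_out --motion '[[[0,0,0],0],[[0,0,0],0],[[0,0,0],0],[[0,0,0],0],[[0,0,0],0],[[0,0,0],0]]'

```text
time: 3.75
position: [0.5031, -0.2061, 0.0496]
tool_rot: [3.092, -0.555, 0.0]
ft_force: [-0.1, 0.1, -0.3]
grip_width: 0.16
```

```bash
python3 - <<'E'
from h import *
s=get_state();print(s['position'],s['ft_force'],s['torque'],s['grip_width'])
E
```

```text
[ 0.50311283 -0.20610354  0.04956191] [-0.11863022  0.05181911 -0.28403084] [-0.10253577 -0.18317462 -0.00896488] 0.16043289083955917
```

Call:
carry_out --motion '[[[0,0,0.005],0],[[0,0,0.015],0],[[0,0,0.035],0],[[0,0,0.06],0],[[0,0,0.085],0],[[0,0,0.105],0],[[0,0,0.12],0],[[0,0,0.13],0],[[0,0,0.135],0],[[0,0,0.135],0]]'

```text
time: 4.75
position: [0.5031, -0.2061, 0.1847]
tool_rot: [3.092, -0.555, 0.0]
ft_force: [-0.0, 0.2, -5.7]
grip_width: 0.16
```

Call:
carry_out --motion '[[[0,0.01,0.005],0.005],[[-0.002,0.03,0.02],0.01],[[-0.004,0.055,0.04],0.02],[[-0.007,0.085,0.06],0.03],[[-0.01,0.115,0.08],0.04],[[-0.013,0.145,0.1],0.05],[[-0.016,0.175,0.12],0.06],[[-0.018,0.205,0.135],0.065],[[-0.02,0.235,0.145],0.065],[[-0.021,0.26,0.155],0.065],[[-0.022,0.28,0.16],0.065],[[-0.022,0.292,0.165],0.065],[[-0.022,0.297,0.165],0.065],[[-0.022,0.297,0.165],0.065],[[-0.022,0.297,0.165],0.065]]'

```text
time: 6.25
position: [0.4809, 0.0897, 0.3491]
tool_rot: [3.107, -0.456, -0.001]
ft_force: [-0.3, 0.2, -5.8]
grip_width: 0.16
```

```bash
python3 - <<'E'
from h import *
d=snap('wrist','w2');s=get_state();print({k:s[k] for k in('time','position','tool_rot','ft_force','torque','grip_width')})
for z in (.056,):print(proj(d,[[.529,.253,z],[.58,.19,z],[.61,.28,z]]))
E
```

```text
{'time': 6.3, 'position': array([0.48097711, 0.08951264, 0.34903254]), 'tool_rot': array([ 3.10745034e+00, -4.56947434e-01, -1.56484692e-03]), 'ft_force': array([ 0.22001795, -0.31905529, -5.32159999]), 'torque': array([-0.04449453, -0.07274725, -0.00316799]), 'grip_width': 0.15747979129995876}
[[280.45964045  40.3754624 ]
 [329.83926732  77.6523828 ]
 [335.33431966  -2.16523113]]
```

View pics/w2.png

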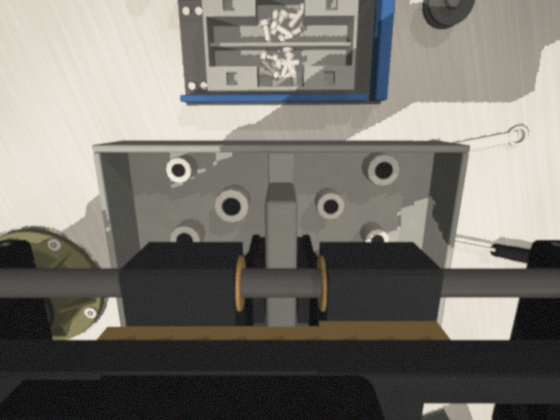

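The wrist view shows the held tray square in the gripper, with the dock beyond it at (285,50). All four sockets show near rows 3 and 77. I'll enlarge that part.

```bash
python3 - <<'E'
import cv2,numpy as np
a=cv2.imread('pics/w2.png')
f=lambda x,w:cv2.resize(a[0:160,x:x+w],None,fx=3.6,fy=3.6,interpolation=cv2.INTER_CUBIC)
cv2.imwrite('pics/crop3.png',f(175,220))
E
```

```text
(no output)
```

View pics/crop3.png

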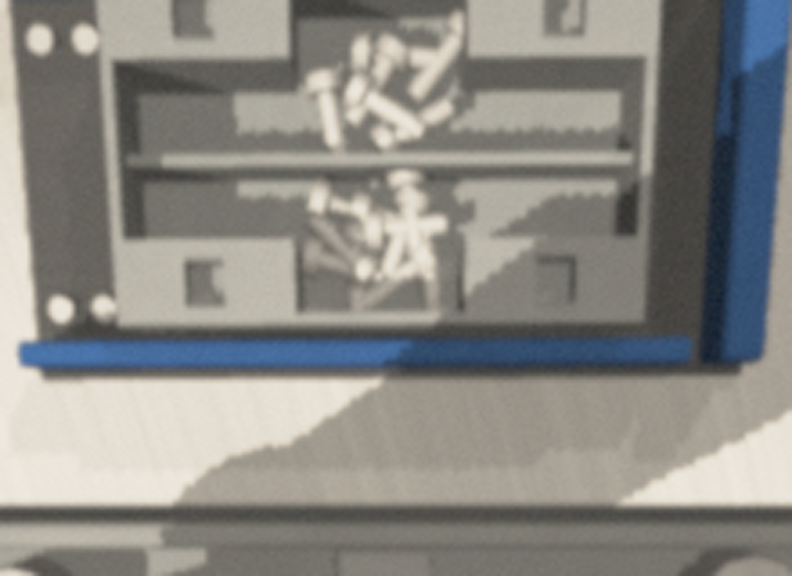

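In the crop, the lower sockets span x 186–225 and 537–576, and y 258–306 and 256–303. The upper sockets span x 174–213 and 546–585, with their lower edges at y ≈38 and 35. The rim's side edges are visible too.

```bash
python3 - <<'E'
from h import *
d=np.load('pics/w2.npz')
g=lambda u,v:((u+.5)/3.6-.5+175,(v+.5)/3.6-.5)
P=[(205.5,282),(556.5,279.5),(193.5,38),(565.5,35)]
W=[ray(d,g(*p),.056) for p in P]
t,a,r=rigid(W,[(-.066,-.045),(.066,-.045),(-.066,.036),(.066,.036)]);print('lower',t,a,r.tolist())
# stop inner face foot/top
ex=np.array([np.cos(a),np.sin(a)])
for p,z in[((720,300),.042),((722,200),.042)]:
    print('stop gap',(ray(d,g(*p),z)[:2]-t)@ex-.1)
# tray held: far rim edge ends & handle
s=get_state();z=s['position'][2]-.007+.0025
U=[ray(d,p,z) for p in[(95,147),(468,147)]];print('rim mid vs tcp',((U[0]+U[1])/2)[:2]-s['position'][:2],np.linalg.norm(U[0]-U[1]),np.arctan2(*(U[1]-U[0])[1::-1]),'tool yaw',2*np.arctan2(s['tool_rot'][1],s['tool_rot'][0]))
E
```

```text
lower [0.52854924 0.25255546] -0.28365584807172817 [[-0.1, -0.1], [-0.0, -0.2], [-0.3, 0.2], [0.4, 0.1]]
stop gap 0.0320436540457959
stop gap 0.030152126420601638
rim mid vs tcp [0.01682742 0.05640401] 0.1958107498350447 -0.2903618327935073 tool yaw -0.2920052642858904
```

Call:
carry_out --motion '[[[0.003,0.01,0],0.002],[[0.009,0.03,-0.005],0.004],[[0.017,0.058,-0.015],0.006],[[0.026,0.088,-0.03],0.006],[[0.034,0.116,-0.05],0.006],[[0.041,0.14,-0.075],0.006],[[0.046,0.156,-0.1],0.006],[[0.048,0.164,-0.125],0.006],[[0.048,0.164,-0.15],0.006],[[0.048,0.164,-0.175],0.006],[[0.048,0.164,-0.195],0.006],[[0.048,0.164,-0.21],0.006],[[0.048,0.164,-0.219],0.006],[[0.048,0.164,-0.222],0.006],[[0.048,0.164,-0.222],0.006],[[0.048,0.164,-0.222],0.006]]'

```text
time: 7.9
position: [0.5297, 0.2554, 0.1286]
tool_rot: [-3.109, 0.445, -0.002]
ft_force: [-0.2, -0.2, -5.7]
grip_width: 0.155
```

```bash
python3 - <<'E'
from h import *
s=get_state();print({k:s[k] for k in('time','position','tool_rot','ft_force','torque','grip_width')},2*np.arctan2(s['tool_rot'][1],s['tool_rot'][0]))
E
```

```text
{'time': 7.9, 'position': array([0.52970371, 0.25538834, 0.12861085]), 'tool_rot': array([-3.10900997e+00,  4.44750414e-01, -2.39211090e-03]), 'ft_force': array([-0.15382696, -0.22662708, -5.72103238]), 'torque': array([ 0.02406128, -0.06514356,  0.00977427]), 'grip_width': 0.15511230915997384} 5.99900908713322
```

Call:
carry_out --motion '[[[0,0,0],0],[[0,0,0],0],[[0,0,0],0]]'

```text
time: 8.2
position: [0.5293, 0.255, 0.128]
tool_rot: [-3.11, 0.445, -0.001]
ft_force: [0.1, 0.1, -4.6]
grip_width: 0.157
```

Call:
carry_out --motion '[[[-0.0004,-0.0015,-0.004],0],[[-0.0004,-0.0015,-0.009],0],[[-0.0004,-0.0015,-0.014],0],[[-0.0004,-0.0015,-0.017],0],[[-0.0004,-0.0015,-0.019],0],[[-0.0004,-0.0015,-0.02],0],[[-0.0004,-0.0015,-0.02],0],[[-0.0004,-0.0015,-0.02],0]]'

```text
time: 9.0
position: [0.5288, 0.2535, 0.1077]
tool_rot: [-3.11, 0.445, -0.0]
ft_force: [-0.4, -0.3, -4.7]
grip_width: 0.159
```

Call:
carry_out --motion '[[[0,0,-0.001],0],[[0,0,-0.002],0],[[0,0,-0.003],0],[[0,0,-0.0035],0],[[0,0,-0.0035],0],[[0,0,-0.0035],0]]'

```text
time: 9.6
position: [0.5287, 0.2534, 0.1041]
tool_rot: [3.11, -0.445, 0.0]
ft_force: [0.2, -0.6, -4.2]
grip_width: 0.156
```

Call:
carry_out --motion '[[[0,0,-0.001],0],[[0,0,-0.002],0],[[0,0,-0.002],0],[[0,0,-0.002],0]]'

```text
time: 10.0
position: [0.5286, 0.2534, 0.102]
tool_rot: [3.11, -0.445, -0.0]
ft_force: [-0.1, 0.1, -4.6]
grip_width: 0.159
```

Call:
carry_out --motion '[[[0,0,-0.001],0],[[0,0,-0.002],0],[[0,0,-0.003],0],[[0,0,-0.004],0],[[0,0,-0.005],0],[[0,0,-0.0055],0],[[0,0,-0.0055],0],[[0,0,-0.0055],0]]'

```text
time: 10.8
position: [0.5286, 0.2534, 0.0966]
tool_rot: [3.11, -0.444, 0.0]
ft_force: [-0.1, -0.4, -4.4]
grip_width: 0.159
```

Call:
carry_out --motion '[[[0,0,-0.0005],0],[[0,0,-0.001],0],[[0,0,-0.0015],0],[[0,0,-0.002],0],[[0,0,-0.002],0]]'

```text
time: 11.3
position: [0.5287, 0.2534, 0.0956]
tool_rot: [3.109, -0.445, 0.001]
ft_force: [-3.5, -2.7, 5.7]
grip_width: 0.157
```

```bash
python3 - <<'E'
from h import *
s=get_state();print({k:s[k] for k in('time','position','tool_rot','ft_force','torque','grip_width')})
d=snap('scene','s2');c=proj(d,[[.5288,.253,.07]])[0].astype(int);print(c)
a=d['pixels'][c[1]-75:c[1]+75,c[0]-100:c[0]+100];cv2.imwrite('pics/s2c.png',cv2.resize(a,None,fx=4,fy=4,interpolation=cv2.INTER_CUBIC))
E
```

```text
{'time': 11.3, 'position': array([0.52871284, 0.25344324, 0.09558338]), 'tool_rot': array([ 3.10942082e+00, -4.44630991e-01,  7.55190422e-04]), 'ft_force': array([-3.49614813, -2.7385542 ,  5.69181496]), 'torque': array([-0.53582505,  0.72875907,  0.01210565]), 'grip_width': 0.1565517268832533}
[376 265]
```

View pics/s2c.png

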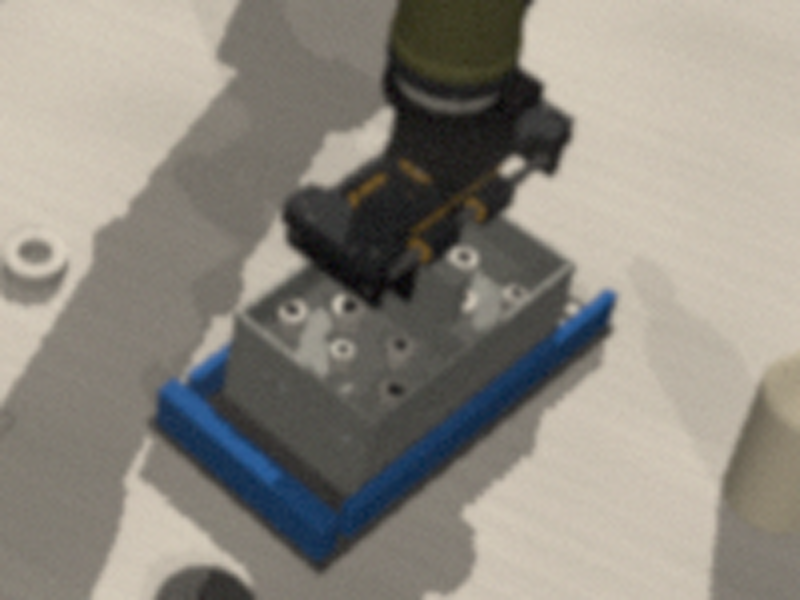

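The tray made contact at TCP z 0.0956, against 0.0955 predicted for fully down, and the picture shows the walls flush and level. Next I'll ease off the load and push along the dock x direction (0.96, -0.281).

Call:
carry_out --motion '[[[0,0,0.0005],0],[[0,0,0.0008],0],[[0,0,0.0008],0],[[0,0,0.0008],0],[[0.0005,-0.0001,0.0008],0],[[0.0014,-0.0004,0.0008],0],[[0.0029,-0.0008,0.0008],0],[[0.0043,-0.0013,0.0008],0],[[0.0058,-0.0017,0.0008],0],[[0.0072,-0.0021,0.0008],0],[[0.0086,-0.0025,0.0008],0],[[0.0096,-0.0028,0.0008],0],[[0.0096,-0.0028,0.0008],0]]'

```text
time: 12.65
position: [0.5372, 0.2509, 0.0956]
tool_rot: [3.109, -0.444, -0.003]
ft_force: [-6.6, -2.6, 5.9]
grip_width: 0.155
```

Call:
carry_out --motion '[[[0.0008,-0.0006,0.0003],0],[[0.002,-0.0011,0.0003],0],[[0.0034,-0.0015,0.0003],0],[[0.0048,-0.002,0.0003],0],[[0.0062,-0.0024,0.0003],0],[[0.0077,-0.0028,0.0003],0],[[0.0091,-0.0032,0.0003],0],[[0.0106,-0.0036,0.0003],0],[[0.012,-0.0041,0.0003],0],[[0.0134,-0.0045,0.0003],0],[[0.0134,-0.0045,0.0003],0]]'

```text
time: 13.75
position: [0.5504, 0.2474, 0.0956]
tool_rot: [-3.109, 0.443, 0.003]
ft_force: [-6.0, -0.4, 3.2]
grip_width: 0.156
```

Call:
carry_out --motion '[[[0.001,-0.0003,0],0],[[0.0024,-0.0007,0],0],[[0.0038,-0.0011,0],0],[[0.005,-0.0015,0],0],[[0.006,-0.0018,0],0],[[0.006,-0.0018,0],0]]'

```text
time: 14.35
position: [0.5563, 0.2456, 0.0956]
tool_rot: [-3.109, 0.443, 0.003]
ft_force: [-5.3, -0.1, 4.9]
grip_width: 0.158
```

Call:
carry_out --motion '[[[0.0006,-0.0002,0],0],[[0.0012,-0.0004,0],0],[[0.0018,-0.0005,0],0],[[0.0018,-0.0005,0],0]]'

```text
time: 14.75
position: [0.558, 0.2451, 0.0956]
tool_rot: [-3.11, 0.442, 0.004]
ft_force: [-5.1, 0.8, 4.0]
grip_width: 0.162
```

Call:
carry_out --motion '[[[0.0005,-0.0001,0],0],[[0.001,-0.0003,0],0],[[0.0015,-0.0004,0],0],[[0.0015,-0.0004,0],0]]'

```text
time: 15.15
position: [0.5594, 0.2447, 0.0956]
tool_rot: [-3.11, 0.443, 0.004]
ft_force: [-6.2, -0.4, 3.8]
grip_width: 0.159
```

Call:
carry_out --motion '[[[0.0005,-0.0001,0],0],[[0.001,-0.0003,0],0],[[0.0015,-0.0004,0],0],[[0.0015,-0.0004,0],0]]'

```text
time: 15.55
position: [0.561, 0.2443, 0.0956]
tool_rot: [-3.11, 0.443, 0.004]
ft_force: [-6.0, -0.6, 4.8]
grip_width: 0.156
```

Call:
carry_out --motion '[[[0.0005,-0.0001,0],0],[[0.001,-0.0003,0],0],[[0.0015,-0.0004,0],0],[[0.0015,-0.0004,0],0]]'

```text
time: 15.95
position: [0.5625, 0.2438, 0.0956]
tool_rot: [-3.11, 0.443, 0.004]
ft_force: [-6.3, -1.3, 4.0]
grip_width: 0.156
```

Call:
carry_out --motion '[[[0.0005,-0.0001,0],0],[[0.001,-0.0003,0],0],[[0.0015,-0.0004,0],0],[[0.0015,-0.0004,0],0]]'

```text
time: 16.35
position: [0.5627, 0.2438, 0.0956]
tool_rot: [3.11, -0.442, -0.007]
ft_force: [-8.7, -0.4, 6.8]
grip_width: 0.158
```

Call:
carry_out --motion '[[[0.0005,-0.0001,0],0],[[0.001,-0.0003,0],0],[[0.0015,-0.0004,0],0],[[0.0015,-0.0004,0],0],[[0.0015,-0.0004,0],0]]'

```text
time: 16.85
position: [0.5631, 0.2437, 0.0956]
tool_rot: [3.11, -0.441, -0.01]
ft_force: [-12.1, -0.6, 8.1]
grip_width: 0.152
```

```bash
python3 - <<'E'
from h import *
s=get_state();print({k:s[k] for k in('time','position','tool_rot','ft_force','torque','grip_width')})
d=snap('scene','s3');c=proj(d,[[.56,.244,.07]])[0].astype(int)
a=d['pixels'][c[1]-75:c[1]+75,c[0]-100:c[0]+100];cv2.imwrite('pics/s3c.png',cv2.resize(a,None,fx=4,fy=4,interpolation=cv2.INTER_CUBIC))
E
```

```text
{'time': 16.85, 'position': array([0.56305585, 0.2437274 , 0.09560752]), 'tool_rot': array([ 3.10979956, -0.44093772, -0.00989419]), 'ft_force': array([-12.08113709,  -0.55996403,   8.08893509]), 'torque': array([-0.26914854,  2.20545911, -0.10257262]), 'grip_width': 0.1521683057017517}
```

View pics/s3c.png

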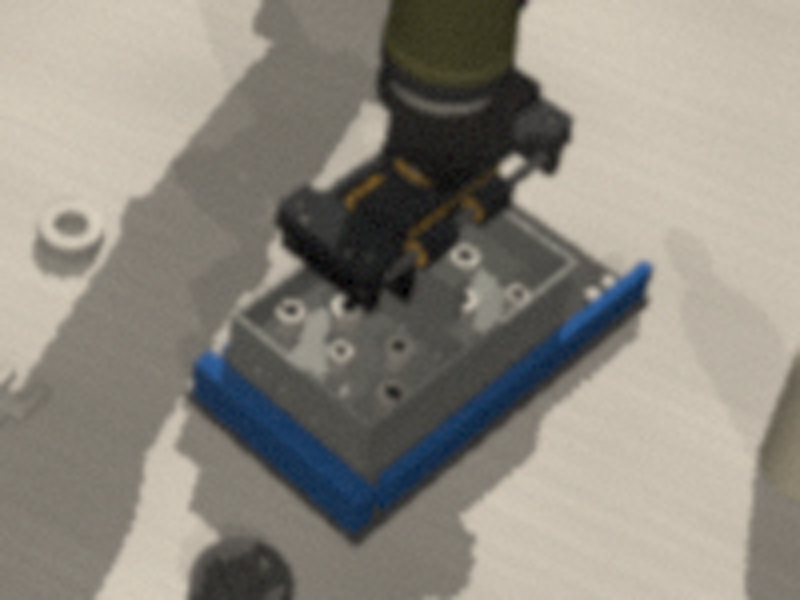

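The pair stopped moving while the push force rose to 12 N, and the picture shows the trays against the blue stop. I'll relax the push, open the gripper and lift away.

Call:
carry_out --motion '[[[-0.0007,0.0002,0.0003],0],[[-0.0014,0.0004,0.0005],0],[[-0.002,0.0005,0.0007],0],[[-0.002,0.0005,0.0007],0]]'

```text
time: 17.3
position: [0.5633, 0.2437, 0.0957]
tool_rot: [-3.109, 0.442, 0.004]
ft_force: [-5.9, 1.4, -0.6]
grip_width: 0.157
```

Call:
carry_out --motion '[[[0,0,0],0],[[0,0,0],0],[[0,0,0],0],[[0,0,0],0],[[0,0,0],0],[[0,0,0],0],[[0,0,0],0],[[0,0,0],0],[[0,0,0],0],[[0,0,0],0]]' --grip 0

```text
time: 18.3
position: [0.5649, 0.2423, 0.0964]
tool_rot: [3.11, -0.445, 0.0]
ft_force: [-0.3, -0.6, 0.8]
grip_width: 0.503
```

Released with no residual force, so I'll lift straight up and then back towards the robot's side so the camera has a clear view.

Call:
carry_out --motion '[[[0,0,0.01],0],[[0,0,0.025],0],[[0,0,0.045],0],[[0,0,0.07],0],[[0,0,0.1],0],[[0,0,0.13],0],[[0,0,0.16],0],[[0,-0.03,0.19],0],[[0,-0.07,0.21],0],[[-0.01,-0.11,0.22],0],[[-0.015,-0.15,0.22],0],[[-0.015,-0.19,0.22],0],[[-0.015,-0.22,0.22],0],[[-0.015,-0.24,0.22],0],[[-0.015,-0.25,0.22],0],[[-0.015,-0.25,0.22],0]]'

```text
time: 19.9
position: [0.5501, -0.0087, 0.3173]
tool_rot: [3.109, -0.448, 0.002]
ft_force: [0.5, 0.6, -1.1]
grip_width: 0.498
```

```bash
python3 - <<'E'
from h import *
d=snap('top','t4');a=d['pixels'];e=snap('scene','s4');c=proj(e,[[.56,.244,.07]])[0].astype(int)
f=lambda m,x,y:cv2.resize(m[y:y+120,x:x+80],None,fx=5,fy=5,interpolation=cv2.INTER_CUBIC)
cv2.imwrite('pics/fin.png',np.hstack([f(a,138,145),f(e['pixels'],c[0]-40,c[1]-60)]))
print(get_state()['ft_force'],c)
E
```

```text
[0.21132748 0.600352   0.18468126] [367 272]
```

View pics/fin.png

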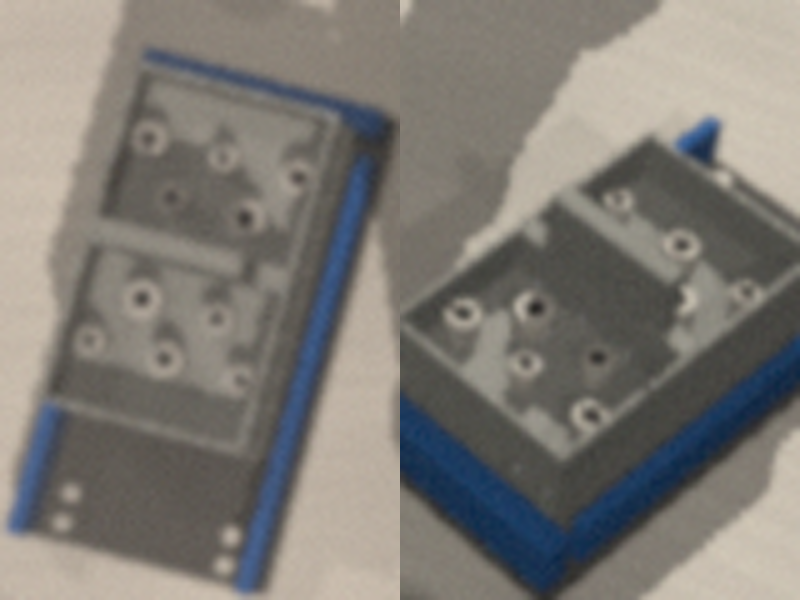

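The left panel (top view) shows the upper tray's rim corners at (143,68), (338,115), (243,450) and (48,403), up against the stop. The right panel shows it level and flush. I'll check the numbers and hand in.

```bash
python3 - <<'E'
from h import *
d=np.load('pics/t4.npz')
U=[ray(d,((u+.5)/5-.5+138,(v+.5)/5-.5+145),.091) for u,v in[(143,68),(338,115),(243,450),(48,403)]]
t,a,r=rigid(U,[(.1,.06),(.1,-.06),(-.1,-.06),(-.1,.06)])
v=t-np.array([.5288,.253]);e=np.array([np.cos(.286),-np.sin(.286)]);n=np.array([-e[1],e[0]])
print(t,a,r.tolist(),'along',v@e,'across',v@n)
ticket.close_job()
E
```

```text
[0.56204234 0.24160904] -0.27337498711476815 [[-3.3, -2.8], [-0.1, 2.8], [3.5, 3.6], [-0.0, -3.6]] along 0.035105622469126366 across -0.0015500303635980564
the job is handed in; nothing more can be done
```

The tray is stacked on the lower one, the pair is home against the end stop, and the job is handed in. It took about 20 s of the 72 s allowed, and no verdict was reported.

- **Lift:** I gripped the tray by its handle at 35 N. The jaws closed to 14 mm, and the tray weighed about 0.58 kg.
- **Stacking:** The lugs went into the sockets on the first descent. They met no resistance below the socket-block height, then touched down with the TCP at 0.0956 m, against 0.0955 m predicted for fully down.
- **Push home:** The pair slid against about 6 N. It stopped after about 36 mm of travel from where the tray was set down. I pushed on to about 12 N to confirm, then relaxed and released.
- **Forces:** The highest measured wrist force was about 15 N.

**Final checks:**
- **Position:** The last pictures show the tray level, flush and against the stop. The top camera put it about 35 mm along the dock from the start and 1.6 mm off line, in line within about 0.013 rad.
- **Disagreement:** The corner fit behind those figures was loose, with residuals of 3 to 4 mm. The gap to the stop looked like 30–32 mm from the wrist camera and about 35 mm from the top camera, while the arm moved about 36 mm, part of it lug play.
- **Not checked:** I did not measure the bystanders afterwards, but no unexpected contact force showed at any point.

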